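# Roll the absorption cell up into its cradle and clamp it

### The arm

A 7-joint arm with a two-finger parallel gripper is mounted at the origin on a cart in front of the work surface, level with it; the furniture and walls round the work are solid. World frame = base frame: x ahead of the robot, y to its left, z up, the work surface at z = 0. Lengths are in m, angles in rad, forces in N, time in s.
With the tool pointing down it reaches from about 0.4 to 0.85 m from the base axis. Payload 4.4 kg.
Tool frame: the origin (TCP) lies midway between the tips of the shut fingers; the grasp point (between the pads) lies 19 mm behind it; z points along the fingers, y is the line along which they close (so a half turn about z gives the same grasp; the last joint's range is limited). The gripper opens to 94 mm and grips with 3 to 60 N. Pads are 16 mm wide; open, the fingers measure 119 mm over their backs; the gripper's body (75 mm by 177 mm) begins 78 mm behind the grasp point.
Start: joints at [1.186, 0.628, 0.038, 1.517, -0.027, 0.996, -0.02], TCP at [0.204, -0.617, 0.205] pointing down, gripper open.
Joint ranges: [-3.06, 3.06], [-0.37, 2.12], [-1.25, 1.32], [0.18, 2.47], [-1.1, 4.24], [0.23, 1.98], [-2.94, 2.94]. Speed limits (rad/s): [2.57, 2.57, 3.14, 3.14, 3.14, 3.14, 3.14].

### API

Orientations are given as a unit quaternion [x, y, z, w].
In Python, from rig import env, vision, workorder, search_frame, outline_of, spot_point gives the robot as it stands. The module is installed in compiled form; this text tells all that it offers.
- The arm moves only by the tool apply_moves, never from a script. Its argument "moves" is text: rows parted by semicolons, each of 7 numbers parted by spaces: the closure, from 0 (fully open) to 1 (shut), then the shift along the world's x, y, z in mm, then the turn, a rotation vector about the world's x, y, z in rad. In form: claw dx dy dz ax ay az; .... A call has 1 to 20 rows; each row shifts and turns the commanded pose from where the row before left it; what a row does not reach is not made up. A row lasts 1/10 s, in which the tool goes at most 50 mm and 8.59 degrees, less where a joint would pass 70% of its speed; a pose out of reach is approached as far as the arm can. A call is refused whole if a number of a shift passes 50 or a number of a turn 0.15, either way. A call with a gripper value outside its range is refused whole. The fingers move at their own pace and stop on an object; the grip force is fixed at half the most. Time passes only in rows, so rows that do not move let the fingers close. It gives the time, the measured TCP pose, the force and the opening at its end, in the units of the state.
- env.get_obs(): the state, without advancing time (a new reading comes with each control period).
- vision.get_image(name): name is "scene" or "top" or "wrist"; returns (picture, depth): 420x560x3 uint8, blue, green, red; 420x560 float32, m along the optical axis (not along the pixel's ray), 0 where there is no reading.
- vision.calibration(name): a dict with "fx", "fy", "cx", "cy" (pixels), "extrinsics" (4x4, takes a point from camera to world coordinates). Camera axes: x right, y down, z forward; pixel columns grow to the right and rows downward; lengths in m; the calibration is good to about 2 mm. A picture is of the moment at which its call begins: read the wrist's pose just before it. calibration takes no time and is no camera call; for the wrist camera it gives the pose at the moment of the call.
- workorder.hand_in(): hands the job in, once; it reports no verdict.
Trained networks look in the newest picture that a camera, given by its name, has taken for a name from the list of things; names that differ only in an ending like _2 or _b are one class to them, and where a whole thing is asked for, a point or a joint stands for the part that bears it (a point fixed in the world has none). Each returns a list of dicts, best first, with "conf" (0 to 1); they miss things now and then, are a little off and sometimes report something else, mostly with a low value. They report only what shows in the picture. A call takes as long as a camera call. They do not tell look-alikes from the thing itself.
- search_frame(camera, label): "bbox" ([left, top, right, bottom] in pixels, round what is visible of it).
- outline_of(camera, label): "pixels" (420x560 bool, what is visible of it) and "bbox" ([left, top, right, bottom] in pixels, round what is visible of it).
- spot_point(camera, label): "at" ([column, row] in pixels: a listed point, or the origin of a listed thing).
The state is a dict: "t": time; "q": joint angles; "joint_vel": joint speeds; "joint_torque": joint torques, N m; "ee_pos": TCP position; "orientation": TCP orientation; "contact_force": force on the tool from outside, world axes, zero at the start; "moment": the same for the moment, N m; "opening": finger opening in m.
Only numpy, scipy, OpenCV 4.12 (cv2) and the standard library are available. Lean on these libraries where they do the work, as an engineer would, in place of code of your own. Each camera call takes 0.05 s, during which the arm holds its last target. There are 200 camera calls.

### The job

Load the absorption cell for a measurement: with the fingertips behind it, roll the metal cylinder slowly (about 5 cm a second) up the two ramps of its cradle until it drops over the crest into the V seat and lies against the stop, without lifting it and without letting it run back down. Then swing the open clamp arm over with a fingertip and push it down until its pad rests on the cell. Leave the small things round the cradle where they are.

Things in the scene. Friction and masses are not known exactly. Their poses are not given: they have to be found in the camera images.
- cradle: Fixed aluminium cradle, dark base plate, 168 mm long, 112 wide (184 over the two black lens-tube heads at its sides, which lie at x 20 to 51, y 60 to 86 mm either side, tops 62 high). Origin under the base plate, table height; own x points up the ramps, z up. Two side plates (y 36 to 52 mm either side) carry ramps and V seat; dark guides outside them, 104 mm apart, stand 8 mm above the ramps.
- cell: Absorption cell: loose smooth (slippery) metal cylinder, a steel ring and dark window at each end, 32 mm diameter, 100 mm long, 0.18 to 0.35 kg. Origin at its middle; own y is its axis (along the cradle's y), x and z turn as it rolls. Starts against the foot lip (cradle x = -58, axis 36 mm high); unheld on the ramp it rolls back down. It goes 83 mm forward to the crest, 10 more to the seat.
- ramp_foot (a point): Foot of the ramps, in the middle between them: cradle x = -63.4 mm, height 18.4 mm. In front of it a 45 degree foot lip (top 26 mm high) ends at x = -78. Between the side plates (72 mm clear) nothing stands above the 8 mm base plate (screw heads 3 mm more) from the front as far back as x = 61 mm, so fingers may hang down between the ramps. Axes are the cradle's.
- ramp (a point): Frame on the crest at the top of the ramps, in the middle between them: cradle x = 25 mm, height 34 mm. Its x points up along the ramp slope (10 degrees), y along the cell's axis, z square to the ramp surface: the cell's middle is at z = 16 mm here while it lies on the ramps.
- seat (a point): Where the middle of the seated cell lies: cradle x = 35.4 mm, y = 0, height 46.8 mm. The V falls 25 degrees from the crest to its bottom (x = 42, height 26 mm), then rises at 60 degrees as the stop face to x = 60, height 58 mm. The cell's axis drops 3 mm from the crest into the V and stays there. Axes are the cradle's.
- clamp_arm (a joint): Hinge of the clamp arm, an aluminium bar 16 mm wide, 8 mm thick, in the middle behind the seat. 0: level, pointing to cradle -x, rubber pad on the seated cell; 1.57: upright; starts open at 1.75 to 2.0, leaning back (stop at 2.1). Stays where it is left: needs about 1 N at the tip. It goes below 0 only if no cell is there.
- clamp_pivot (a point): On the hinge line of the clamp arm: cradle x = 73 mm, y = 0, 70 mm above the table; the hinge line runs along the cradle's y. The clevis round it spans x = 63 to 84 mm, y within 18 mm, up to 84 mm high. Axes are the cradle's.
- clamp_tip (a point): Middle of the free end of the clamp arm, 60 mm from clamp_pivot (4 mm to its front and back faces).
- lens_tube_long: Bystander: black lens tube, 31 mm diameter, 52 mm high, standing. Origin under its middle.
- optic_box: Bystander: small black box with clear lid, 40 x 40 x 20 mm. Origin under its middle.
- vial_1: Bystander: capped vial, 22 mm diameter, 52 mm high, standing. Origin under its middle.
- post_75: Bystander: steel post, 13 mm diameter, 75 mm long, lying along its own y. Origin under its middle.
Not all that is in view belongs to the job. Of the things that look like the cell, the smaller one is meant.

How it is judged:
By the outcome, as a careful person would: the job done as asked, in the order asked, and still so for the second after the job is handed in, with the robot touching nothing.
It also fails if it takes over 45 s, if anything falls off the work surface, if the arm or the gripper's body presses on something with over 40 N, if the wrist force passes 120 N, or if a joint passes its speed limit or range.

## Working session

There is one attempt and no reset: what is moved stays moved. The work goes in short steps, Python scripts to look and compute and a tool call to move; the robot and the scene stay as the last step left them, time stands still between calls to the robot, and variables do not carry over. Pictures are saved under pics/ and viewed, on a budget of 10 in all, crops included, one or two more only if the job needs it, and the job is handed in when it is done.

Besides the shell and the picture viewer there is one more tool, called after "Call:" as name(argument=value, ...) on one line, values as JSON. apply_moves: Moves the arm, as the interface text tells. Its arguments: {"type":"object","properties":{"moves":{"type":"string"}},"required":["moves"]}

```bash
mkdir -p pics
cat > h.py <<'E'
from rig import env, vision, workorder, search_frame, outline_of, spot_point
import numpy as np, cv2
def ray(cam,px):
    c=vision.calibration(cam);E=np.array(c["extrinsics"])
    d=np.array([(px[0]-c["cx"])/c["fx"],(px[1]-c["cy"])/c["fy"],1.])
    return E[:3,3],E[:3,:3]@d
def at_z(cam,px,z):
    o,d=ray(cam,px);return o+d*(z-o[2])/d[2]
def at_d(cam,px,depth):
    o,d=ray(cam,px);return o+d*depth
def proj(cam,P):
    c=vision.calibration(cam);E=np.linalg.inv(np.array(c["extrinsics"]))
    p=E[:3,:3]@np.asarray(P)+E[:3,3];return np.array([c["fx"]*p[0]/p[2]+c["cx"],c["fy"]*p[1]/p[2]+c["cy"]])
E
python3 - <<'E'
from h import *
o=env.get_obs();print({k:np.round(v,3).tolist() for k,v in o.items()})
for c in("top","scene"):
    im,d=vision.get_image(c);cv2.imwrite(f"pics/{c}0.png",im);np.save(f"{c}_d.npy",d)
    print(c,np.round(vision.calibration(c)["extrinsics"],3).tolist(),vision.calibration(c)["fx"])
    for n in("cradle","cell","lens_tube_long","optic_box","vial_1","post_75","clamp_arm"):
        print(n,[(np.round(r["bbox"]).tolist(),round(r["conf"],2)) for r in search_frame(c,n)[:3]])
    for n in("cell","seat","ramp","ramp_foot","clamp_pivot","clamp_tip","cradle"):
        for r in spot_point(c,n)[:2]:
            p=np.array(r["at"]);print(n,p.round(1),round(r["conf"],2),"z",d[int(p[1]),int(p[0])],at_d(c,p,d[int(p[1]),int(p[0])]).round(3))
E
```

```text
{'t': 0.0, 'q': [1.186, 0.629, 0.038, 1.518, -0.027, 0.996, -0.02], 'joint_vel': [0.001, -0.001, 0.001, 0.003, 0.0, 0.0, 0.0], 'joint_torque': [-0.001, -54.973, 1.144, -18.663, -0.052, 0.024, 0.0], 'ee_pos': [0.204, -0.617, 0.205], 'orientation': [0.987, 0.159, -0.0, -0.001], 'contact_force': [0.017, -0.517, 1.244], 'moment': [-0.016, -0.079, 0.015], 'opening': 0.094}
top [[0.026, -0.999, 0.046, 0.45], [-1.0, -0.026, 0.017, 0.379], [-0.016, -0.046, -0.999, 1.139], [0.0, 0.0, 0.0, 1.0]] 535.3651434460082
cradle [([261.0, 178.0, 362.0, 276.0], 0.94), ([232.0, 225.0, 260.0, 248.0], 0.74)]
cell [([142.0, 198.0, 180.0, 269.0], 0.97), ([313.0, 229.0, 356.0, 273.0], 0.73)]
lens_tube_long [([231.0, 226.0, 261.0, 251.0], 0.69), ([357.0, 202.0, 372.0, 219.0], 0.46)]
optic_box [([231.0, 226.0, 256.0, 249.0], 0.55), ([359.0, 202.0, 373.0, 221.0], 0.54)]
vial_1 [([301.0, 156.0, 316.0, 170.0], 0.45)]
post_75 [([235.0, 176.0, 266.0, 199.0], 0.72)]
clamp_arm [([285.0, 193.0, 293.0, 206.0], 0.48)]
cell [159.1 232.8] 0.94 z 1.097166 [0.45  0.641 0.045]
cell [334.2 247.4] 0.84 z 1.083964 [0.43  0.283 0
[... 799 characters left out ...]
, 0.6), ([242.0, 184.0, 321.0, 287.0], 0.56)]
lens_tube_long [([239.0, 187.0, 323.0, 285.0], 0.66), ([313.0, 256.0, 327.0, 285.0], 0.58)]
optic_box [([229.0, 209.0, 252.0, 228.0], 0.76)]
vial_1 [([322.0, 209.0, 332.0, 229.0], 0.71)]
post_75 []
clamp_arm [([282.0, 185.0, 290.0, 214.0], 0.53)]
cell [272.7 263.9] 0.79 z 0.9333796 [0.425 0.274 0.046]
cell [205.8 174. ] 0.68 z 1.1677644 [0.436 0.631 0.042]
seat [280.6 231.2] 0.84 z 1.046661 [0.504 0.372 0.015]
ramp [283.5 235.3] 0.71 z 1.0478531 [0.507 0.364 0.007]
clamp_pivot [287.7 211.7] 0.81 z 1.0077351 [0.519 0.365 0.075]
clamp_tip [280.7 186.3] 0.62 z 1.1971291 [ 0.601  0.531 -0.003]
cradle [276.3 256.2] 0.87 z 1.0023217 [0.46  0.319 0.006]
```

Run:
```python
import cv2,numpy as np
t=cv2.imread("pics/top0.png");s=cv2.imread("pics/scene0.png")
cv2.imwrite("pics/a.png",cv2.resize(t[130:300,120:400],None,fx=2.85,fy=2.85,interpolation=2))
cv2.imwrite("pics/b.png",cv2.resize(s[150:300,160:360],None,fx=4,fy=4,interpolation=2))
```

```text
(no output)
```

View pics/a.png

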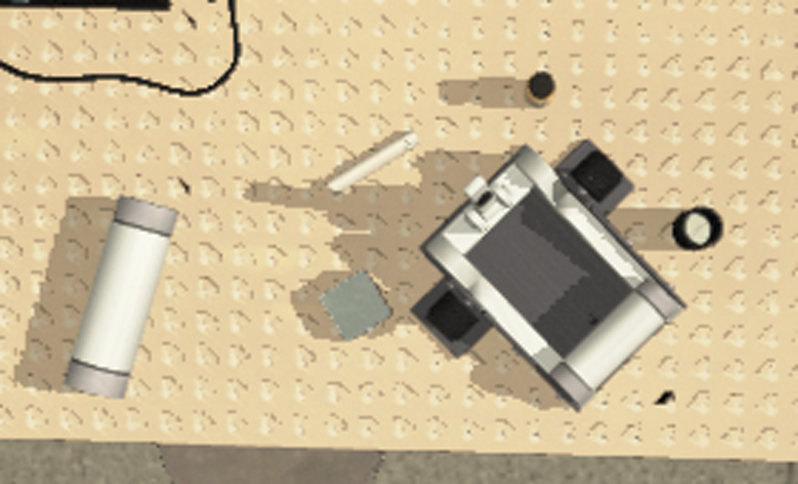

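View pics/b.png

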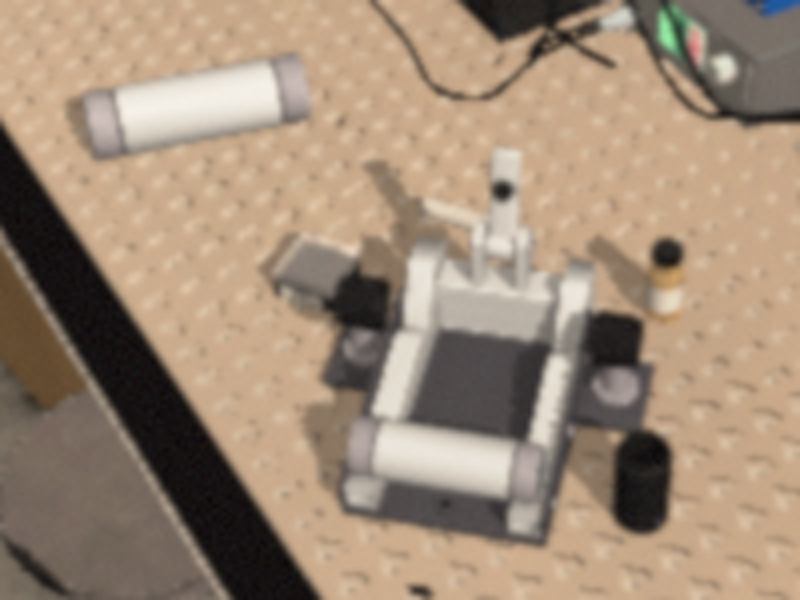

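Picture 1 (top): two candidates for the cell. One lies in the cradle at (334,247). The other lies loose at (159,233) and is visibly larger, so it is the decoy. Picture 2 (scene): the crop confirms the smaller cell at (272,264) at the foot of the ramps, the clamp arm open at (283,200), and the bystanders box, post, vial and tube clear of the ramps. Next I measure the cradle pose.

```bash
cat > fit.py <<'E'
from h import *
def hull_at(cam,m,z):
    cs,_=cv2.findContours(m.astype(np.uint8),cv2.RETR_EXTERNAL,cv2.CHAIN_APPROX_NONE)
    c=max(cs,key=cv2.contourArea)[:,0]
    return np.array([at_z(cam,p,z)[:2] for p in c])
def cells(cam,zax):
    for r in outline_of(cam,"cell"):
        m=r["pixels"]; q=hull_at(cam,m,zax)
        (c,s,a)=cv2.minAreaRect((q*1000).astype(np.float32))
        print(cam,"cell",round(r["conf"],2),np.round(r["bbox"]),np.round(c,1),np.round(s,1),round(a,2))
E
python3 - <<'E'
from fit import *
for cam in("top","scene"):
    im,d=vision.get_image(cam); cells(cam,.036)
    for r in outline_of(cam,"cradle")[:1]:
        m=r["pixels"];ys,xs=np.nonzero(m&(d>0))
        P=np.array([at_d(cam,(x,y),d[y,x]) for x,y in zip(xs,ys)]);np.save(f"cr_{cam}.npy",P)
        print("cradle",r["conf"],r["bbox"],len(P),np.percentile(P[:,2],[1,10,50,90,99]).round(3))
    for n in("cell","clamp_pivot","clamp_tip","seat","ramp_foot","ramp","cradle"):
        z=dict(cell=.036,clamp_pivot=.07,clamp_tip=.127,seat=.0468,ramp_foot=.0184,ramp=.034,cradle=0)[n]
        for r in spot_point(cam,n)[:1]: print(n,round(r["conf"],2),(at_z(cam,r["at"],z)*1000).round(1))
E
```

```text
top cell 0.66 [314. 228. 356. 271.] [426.4 280.1] [ 31.8 101.7] 46.35
top cell 0.61 [141. 197. 180. 270.] [447.6 637.3] [ 44.3 142.5] 75.67Traceback (most recent call last):
  File "<stdin>", line 6, in <module>
  File "h.py", line 10, in at_d
    o,d=ray(cam,px);return o+d*depth
        ~~~^^^^^^^^
  File "h.py", line 4, in ray
    c=vision.calibration(cam);E=np.array(c["extrinsics"])
ValueError: time passes only in moves, steps and waits
```

```bash
sed -i 's/^def ray/_C={}\ndef cal(cam):\n    if cam=="wrist": return vision.calibration(cam)\n    if cam not in _C: _C[cam]=vision.calibration(cam)\n    return _C[cam]\ndef ray/; s/c=vision.calibration(cam)/c=cal(cam)/' h.py
python3 - <<'E'
from fit import *
for cam in("top","scene"):
    im,d=vision.get_image(cam); cells(cam,.036)
    for r in outline_of(cam,"cradle")[:1]:
        m=r["pixels"];ys,xs=np.nonzero(m&(d>0))
        P=np.array([at_d(cam,(x,y),d[y,x]) for x,y in zip(xs,ys)]);np.save(f"cr_{cam}.npy",P)
        print("cradle",r["conf"],r["bbox"],len(P),np.percentile(P[:,2],[1,10,50,90,99]).round(3))
    for n in("cell","clamp_pivot","clamp_tip","seat","ramp_foot","ramp","cradle"):
        z=dict(cell=.036,clamp_pivot=.07,clamp_tip=.127,seat=.0468,ramp_foot=.0184,ramp=.034,cradle=0)[n]
        for r in spot_point(cam,n)[:1]: print(n,round(r["conf"],2),(at_z(cam,r["at"],z)*1000).round(1))
print(env.get_obs()["t"])
E
```

```text
top cell 0.88 [143. 200. 182. 269.] [448.3 636.1] [ 45.7 144.5] 75.63
top cell 0.86 [310. 227. 355. 272.] [426.4 280.1] [31.8 98.8] 46.38
cradle 0.95 [262.5, 179.0, 362.0, 276.2] 4432 [0.001 0.006 0.013 0.059 0.115]
cell 0.94 [425.2 279.9  36. ]
clamp_pivot 0.58 [521.4 378.3  70. ]
clamp_tip 0.46 [529.2 375.2 127. ]
seat 0.79 [490.3 349.9  46.8]
ramp_foot 0.63 [423.4 281.4  18.4]
ramp 0.68 [479.2 341.   34. ]
cradle 0.92 [471.7 322.2   0. ]
scene cell 0.97 [248. 255. 293. 274.] [424.3 282.1] [ 44.4 107.2] 47.69
cradle 0.9 [238.5, 187.6, 321.7, 287.1] 4093 [-0.001  0.006  0.024  0.059  0.118]
cell 0.93 [427. 281.  36.]
clamp_pivot 0.61 [521.7 374.6  70. ]
clamp_tip 0.54 [527.4 394.8 127. ]
seat 0.82 [485.5 335.   46.8]
ramp_foot 0.9 [417.5 269.3  18.4]
ramp 0.79 [483.7 337.1  34. ]
cradle 0.6 [456.1 324.6   0. ]
2.65
```

Call:
apply_moves(moves="0.62 22 32 0 0 0 0.027;0.62 22 32 0 0 0 0.027;0.62 22 32 0 0 0 0.027;0.62 22 32 0 0 0 0.027;0.62 22 32 0 0 0 0.027;0.62 22 32 0 0 0 0.027;0.62 22 32 0 0 0 0.027;0.62 22 32 0 0 0 0.027;0.62 22 32 0 0 0 0.027;0.62 22 32 0 0 0 0.027;0.62 8 37 0 0 0 0.027;0.62 8 37 0 0 0 0.027;0.62 8 37 0 0 0 0.027;0.62 8 37 0 0 0 0.027;0.62 8 37 0 0 0 0.027;0.62 8 37 0 0 0 0.027;0.62 8 37 0 0 0 0.027;0.62 8 37 0 0 0 0.031")

```text
t: 4.45
ee_pos: [0.4881, 0.0002, 0.2058]
orientation: [0.919, 0.394, 0.0, 0.0]
contact_force: [0.2, 0.5, -0.6]
opening: 0.0359
```

Call:
apply_moves(moves="0.62 -13 35 0 0 0 0;0.62 -13 35 0 0 0 0;0.62 -13 35 0 0 0 0;0.62 -13 35 0 0 0 0;0.62 -14 35 0 0 0 0;0.62 -14 35 0 0 0 0;0.62 -14 36 0 0 0 0;0.62 0 0 0 0 0 0;0.62 0 0 0 0 0 0")

```text
t: 5.35
ee_pos: [0.3936, 0.2452, 0.2056]
orientation: [0.919, 0.394, 0.0, 0.0]
contact_force: [-0.5, -0.6, 0.1]
opening: 0.0356
```

Run:
```python
from fit import *
print(env.get_obs()["ee_pos"],env.get_obs()["orientation"])
im,d=vision.get_image("wrist");C=vision.calibration("wrist")
import h; h.cal=lambda cam:C
cv2.imwrite("pics/w1.png",im);np.save("w1d.npy",d)
import pickle;pickle.dump(C,open("w1c.pkl","wb"))
cells("wrist",.036)
for n,z in dict(cell=.036,clamp_pivot=.07,seat=.0468,ramp_foot=.0184,ramp=.034).items():
    for r in spot_point("wrist",n)[:1]: print(n,round(r["conf"],2),r["at"],(at_z("wrist",r["at"],z)*1000).round(1))
print(np.round(C["extrinsics"],3).tolist())
```

```text
[0.39355143 0.24523362 0.20555754] [9.18899533e-01 3.94491599e-01 1.09426146e-04 1.21062726e-04]
wrist cell 0.79 [212. 117. 326. 148.] [427.4 279.6] [ 32.2 103.4] 45.57
cell 0.86 [268.2, 131.5] [426.7 279.2  36. ]
seat 0.59 [270.5, 16.9] [492.3 345.1  46.8]
ramp 0.9 [270.2, 28.8] [487.3 340.2  34. ]
[[0.723, -0.663, -0.195, 0.451], [-0.691, -0.693, -0.208, 0.305], [0.002, 0.285, -0.959, 0.384], [0.0, 0.0, 0.0, 1.0]]
```

View pics/w1.png

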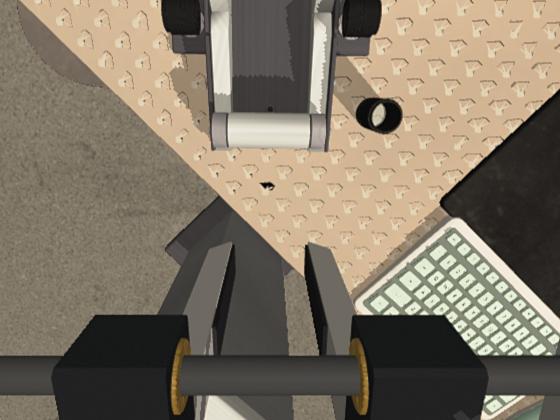

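Call:
apply_moves(moves="0.62 0 0 -36 0 0 0;0.62 0 0 -36 0 0 0;0.62 0 0 -36 0 0 0;0.62 0 0 -36 0 0 0;0.62 0 0 -26 0 0 0;0.62 0 0 -11 0 0 0;0.62 3 3 0 0 0 0;0.62 3 3 0 0 0 0;0.62 3 3 0 0 0 0;0.62 2 2 0 0 0 0;0.62 0 0 0 0 0 0;0.62 0 0 0 0 0 0")

```text
t: 6.9
ee_pos: [0.405, 0.2558, 0.025]
orientation: [0.919, 0.393, 0.0, -0.0]
contact_force: [0.2, -0.9, 0.3]
opening: 0.0358
```

Call:
apply_moves(moves="0.62 1.4 1.4 0 0 0 0;0.62 1.4 1.4 0 0 0 0;0.62 1.4 1.4 0 0 0 0;0.62 1.4 1.4 0 0 0 0;0.62 0 0 0 0 0 0")

```text
t: 7.4
ee_pos: [0.4104, 0.2615, 0.0244]
orientation: [0.919, 0.393, -0.0, 0.0]
contact_force: [-0.3, -0.2, 0.6]
opening: 0.0356
```

Run:
```python
from fit import *
o=env.get_obs();print(o["ee_pos"],o["contact_force"])
im,d=vision.get_image("wrist");C=vision.calibration("wrist")
import h; h.cal=lambda cam:C
cv2.imwrite("pics/w2.png",im)
cells("wrist",.036)
```

```text
[0.41044107 0.26145188 0.02440463] [-0.26286671 -0.18318475  0.55347448]
wrist cell 0.72 [148. 188. 385. 255.] [426.3 281.3] [ 34.4 109. ] 45.79
```

View pics/w2.png

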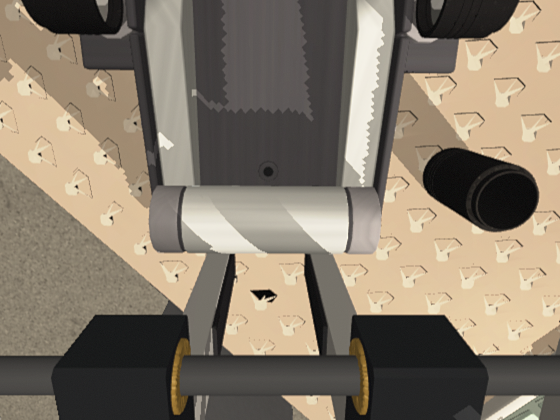

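Call:
apply_moves(moves="0.62 3.46 3.61 0.8 0 0 0;0.62 3.46 3.61 0.8 0 0 0;0.62 3.46 3.61 0.8 0 0 0;0.62 3.46 3.61 0.8 0 0 0;0.62 3.46 3.61 0.8 0 0 0;0.62 3.46 3.61 0.8 0 0 0;0.62 3.46 3.61 0.8 0 0 0;0.62 3.46 3.61 0.8 0 0 0;0.62 3.46 3.61 0.8 0 0 0")

```text
t: 8.4
ee_pos: [0.4418, 0.2941, 0.0317]
orientation: [0.919, 0.393, 0.0, 0.0]
contact_force: [-1.6, -0.9, 1.4]
opening: 0.0356
```

Call:
apply_moves(moves="0.62 3.46 3.61 0.8 0 0 0;0.62 3.46 3.61 0.8 0 0 0;0.62 3.46 3.61 0.8 0 0 0;0.62 3.46 3.61 0.8 0 0 0;0.62 3.46 3.61 0.8 0 0 0;0.62 3.46 3.61 0.8 0 0 0;0.62 3.46 3.61 0.8 0 0 0;0.62 3.46 3.61 0 0 0 0;0.62 3.46 3.61 0 0 0 0;0.62 0 0 0 0 0 0;0.62 0 0 0 0 0 0")

```text
t: 9.5
ee_pos: [0.4728, 0.3266, 0.0373]
orientation: [0.919, 0.393, 0.0, -0.0]
contact_force: [-0.3, 0.4, -0.5]
opening: 0.0353
```

Run:
```python
from fit import *
o=env.get_obs();print(o["ee_pos"],o["contact_force"])
im,d=vision.get_image("wrist");C=vision.calibration("wrist")
import h; h.cal=lambda cam:C
cv2.imwrite("pics/w3.png",im)
cells("wrist",.0468)
```

```text
[0.47276716 0.32655721 0.03725751] [-0.26380159  0.41276873 -0.52385614]
wrist cell 0.63 [151. 180. 381. 248.] [490.6 348.3] [ 33.5 108.9] 45.7
wrist cell 0.49 [ 72.  86. 464. 355.] [506.4 361.7] [ 73.1 184.9] 45.67
```

View pics/w3.png

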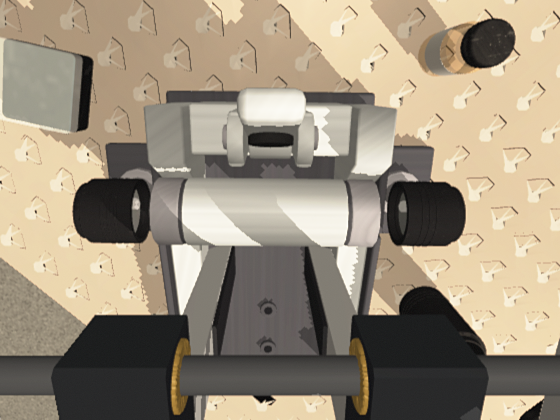

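Picture 5 shows the cell seated at (266,213) in front of the stop. It has moved 93.6 mm along the ramp axis, against 93.4 expected, and the contact force is about zero. I retract, shut the fingers and measure the clamp arm.

Call:
apply_moves(moves="0.62 -4 -4 0 0 0 0;0.62 -6 -6 0 0 0 0;0.62 -10 -10 0 0 0 0;0.62 0 0 20 0 0 0;0.62 0 0 35 0 0 0;1 0 0 35 0 0 0;1 0 0 35 0 0 0;1 0 0 0 0 0 0;1 0 0 0 0 0 0")

```text
t: 10.5
ee_pos: [0.4524, 0.3058, 0.1628]
orientation: [0.919, 0.393, 0.001, 0.0]
contact_force: [-0.3, 0.9, -0.7]
opening: 0.0072
```

Run:
```python
from fit import *
import h
o=env.get_obs();print(o["ee_pos"],o["opening"])
O=np.array([.4664,.3224]);a=np.radians(46.1);R=np.array([[np.cos(a),np.sin(a)],[-np.sin(a),np.cos(a)]])
for cam in("wrist","top","scene"):
    im,d=vision.get_image(cam);C=vision.calibration(cam);h.cal=lambda c:C
    if cam=="wrist":cells(cam,.0468)
    cv2.imwrite(f"pics/{cam}4.png",im)
    v,u=np.nonzero(d>0);E=np.array(C["extrinsics"]);z=d[v,u]
    P=np.c_[(u-C["cx"])/C["fx"]*z,(v-C["cy"])/C["fy"]*z,z]@E[:3,:3].T+E[:3,3]
    L=np.c_[(P[:,:2]-O)@R.T,P[:,2]]*1000
    s=(abs(L[:,1])<14)&(L[:,0]>55)&(L[:,0]<125)&(L[:,2]>88)&(L[:,2]<145)
    print(cam,s.sum(),np.percentile(L[s],[2,25,50,75,98],axis=0).round(1).tolist())
    for lo in range(85,140,8):
        k=s&(L[:,2]>=lo)&(L[:,2]<lo+8)
        if k.sum()>2: print(lo,k.sum(),L[k].mean(0).round(1))
```

```text
[0.45244386 0.30581433 0.16278418] 0.007174322471250913
wrist cell 0.61 [197. 108. 339. 151.] [490.3 348. ] [ 33.1 104.3] 46.3
wrist cell 0.5 [357. 193. 410. 240.] [508.5 229.5] [30.4 48.1] 2.82
wrist 1034 [[73.7, -9.2, 89.4], [78.0, -5.5, 110.8], [82.1, -1.8, 121.2], [85.8, 2.0, 125.8], [90.0, 5.8, 127.5]]
85 47 [74.3 -1.9 89.8]
93 20 [76.4 -1.8 97.6]
101 121 [ 75.9  -1.6 105.8]
109 253 [ 78.7  -1.6 112.2]
117 221 [ 83.7  -1.9 122.1]
125 372 [ 86.3  -1.6 126.3]
top 80 [[73.1, -9.6, 88.9], [76.7, -5.6, 110.9], [81.2, -2.0, 119.8], [84.9, 2.1, 127.9], [89.0, 5.5, 130.4]]
85 6 [74.3  0.6 89.6]
93 3 [74.7  2.1 95.7]
101 9 [ 74.9  -1.1 106. ]
109 16 [ 78.1  -1.9 113. ]
117 13 [ 81.3  -2.3 119.9]
125 33 [ 85.5  -2.4 128.3]
scene 134 [[73.8, -8.3, 89.0], [76.5, -5.4, 99.4], [79.6, -1.1, 111.0], [83.0, 3.1, 120.2], [87.5, 7.1, 129.5]]
85 15 [75.3  0.2 90.7]
93 25 [76.9 -1.  97.5]
101 23 [ 78.4  -2.4 106. ]
109 26 [ 79.6  -0.  113.1]
117 26 [ 83.1  -1.2 120.7]
125 19 [ 85.7  -1.6 127.7]
```

Call:
apply_moves(moves="1 19.4 20.1 0 0 0 0;1 19.4 20.1 0 0 0 0;1 19.4 20.1 0 0 0 0;1 19.4 20.1 0 0 0 0;1 19.4 20.1 0 0 0 0;1 0 0 0 0 0 0;1 0 0 -24 0 0 0;1 0 0 -25 0 0 0;1 0 0 0 0 0 0;1 -3.8 -4 0 0 0 0;1 -3.8 -4 0 0 0 0;1 -3.8 -4 0 0 0 0;1 -3.8 -4 0 0 0 0;1 -3.8 -4 0 0 0 0;1 -3.8 -4 0 0 0 0;1 0 0 0 0 0 0")

```text
t: 12.3
ee_pos: [0.5263, 0.3821, 0.1136]
orientation: [0.919, 0.393, -0.0, 0.0]
contact_force: [-0.4, -0.1, 0.7]
opening: 0.0002
```

Run:
```python
from fit import *
o=env.get_obs();O=np.array([.4664,.3224]);a=np.radians(46.1);R=np.array([[np.cos(a),np.sin(a)],[-np.sin(a),np.cos(a)]])
print(R@(o["ee_pos"][:2]-O)*1000,o["ee_pos"],o["contact_force"])
im,d=vision.get_image("scene");cv2.imwrite("pics/s5.png",cv2.resize(im[130:290,180:380],None,fx=3.5,fy=3.5,interpolation=2))
```

```text
[84.57668082 -1.80440673] [0.52634579 0.38209064 0.1135528 ] [-0.42451062 -0.07615619  0.68909548]
```

View pics/s5.png

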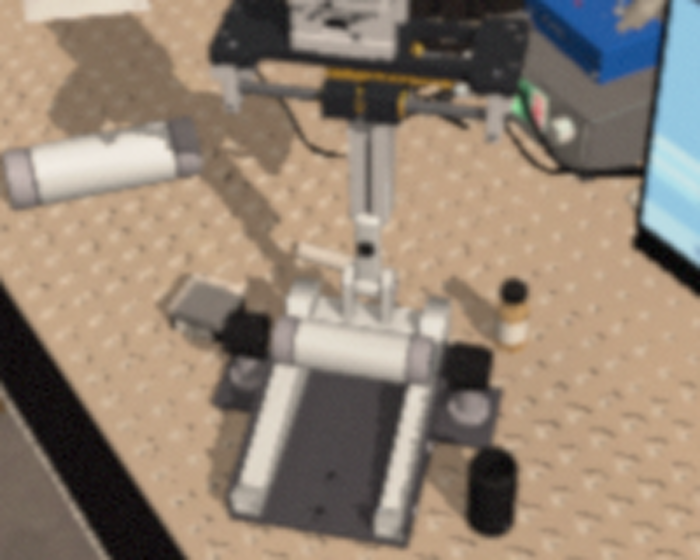

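Call:
apply_moves(moves="1 -2.9 -3 -0.25 0 0 0;1 -2.9 -3 -0.25 0 0 0;1 -2.9 -3 -0.25 0 0 0;1 -2.9 -3 -0.25 0 0 0;1 -2.9 -3 -1.7 0 0 0;1 -2.9 -3 -1.7 0 0 0;1 -2.9 -3 -1.7 0 0 0;1 -2.35 -2.45 -3 0 0 0;1 -2.35 -2.45 -3 0 0 0;1 -2.35 -2.45 -3 0 0 0;1 -1.6 -1.7 -3.8 0 0 0;1 -1.6 -1.7 -3.8 0 0 0;1 -1.6 -1.7 -3.8 0 0 0;1 -0.75 -0.8 -3 0 0 0;1 -0.75 -0.8 -3 0 0 0;1 -0.75 -0.8 -3 0 0 0;1 0 0 0 0 0 0")

```text
t: 14.05
ee_pos: [0.492, 0.3466, 0.0773]
orientation: [0.919, 0.393, -0.001, 0.0]
contact_force: [0.5, -0.7, 1.1]
opening: 0.0004
```

Call:
apply_moves(moves="1 0 0 -1 0 0 0;1 0 0 -1 0 0 0;1 0 0 -1 0 0 0;1 0 0 0 0 0 0")

```text
t: 14.45
ee_pos: [0.4924, 0.347, 0.0747]
orientation: [0.919, 0.393, 0.0, 0.0]
contact_force: [1.0, -1.1, -0.7]
opening: 0.0007
```

Call:
apply_moves(moves="1 0 0 -1 0 0 0;1 0 0 -0.5 0 0 0;1 0 0 0 0 0 0")

```text
t: 14.75
ee_pos: [0.4926, 0.347, 0.074]
orientation: [0.919, 0.393, 0.0, 0.0]
contact_force: [-0.7, -1.7, 4.9]
opening: 0.0002
```

Call:
apply_moves(moves="1 0 0 -0.7 0 0 0;1 0 0 -0.6 0 0 0;1 0 0 0 0 0 0")

```text
t: 15.05
ee_pos: [0.4926, 0.347, 0.0738]
orientation: [0.919, 0.393, 0.0, 0.0]
contact_force: [-3.0, -3.7, 13.9]
opening: 0.0002
```

The tip stopped at z = 73.8 mm with the force rising to 14 N. That matches a level arm (74 mm), so the pad is on the cell. I retract and check.

Call:
apply_moves(moves="1 0 0 2 0 0 0;1 0 0 10 0 0 0;1 0 0 30 0 0 0;1 -20 -20 30 0 0 0;1 -30 -30 20 0 0 0;1 -30 -30 0 0 0 0;1 0 0 0 0 0 0;1 0 0 0 0 0 0")

```text
t: 15.85
ee_pos: [0.4127, 0.2668, 0.1648]
orientation: [0.919, 0.393, 0.001, -0.0]
contact_force: [-0.3, 0.4, 0.2]
opening: 0.0006
```

Run:
```python
from fit import *
import h
o=env.get_obs();print(o["ee_pos"],o["contact_force"])
O=np.array([.4664,.3224]);a=np.radians(46.1);R=np.array([[np.cos(a),np.sin(a)],[-np.sin(a),np.cos(a)]])
out=[]
for cam in("wrist","scene"):
    im,d=vision.get_image(cam);C=vision.calibration(cam);h.cal=lambda c:C
    cells(cam,.0468)
    out.append(im[0:300,130:430] if cam=="wrist" else cv2.resize(im[150:300,200:350],(300,300),interpolation=2))
    v,u=np.nonzero(d>0);E=np.array(C["extrinsics"]);z=d[v,u]
    P=np.c_[(u-C["cx"])/C["fx"]*z,(v-C["cy"])/C["fy"]*z,z]@E[:3,:3].T+E[:3,3]
    L=np.c_[(P[:,:2]-O)@R.T,P[:,2]]*1000
    for lo in range(10,64,8):
        k=(abs(L[:,1]+1.7)<6)&(L[:,0]>=lo)&(L[:,0]<lo+8)&(L[:,2]>30)&(L[:,2]<110)
        if k.sum()>2: print(cam,lo,k.sum(),np.median(L[k],axis=0).round(1))
cv2.imwrite("pics/f.png",cv2.resize(np.hstack(out),(800,400)))
```

```text
[0.41266091 0.26684501 0.1647777 ] [-0.3428437   0.44906979  0.22889296]
wrist cell 0.95 [196.  28. 344.  73.] [470.7 370.1] [31.2 45.4] 46.33
wrist 10 97 [16.1 -1.3 72.5]
wrist 18 222 [21.8 -1.9 73.1]
wrist 26 233 [30.  -1.9 73.2]
wrist 34 234 [38.  -1.5 73.4]
wrist 42 237 [46.  -1.8 73.3]
wrist 50 261 [54.  -1.7 73.2]
wrist 58 193 [61.  -1.7 73.3]
scene cell 0.81 [257. 222. 302. 239.] [491.1 351.7] [ 47.  105.5] 46.42
scene cell 0.74 [181. 167. 238. 189.] [403.7 621.8] [69.4 71.2] 75.53
scene 10 20 [14.8 -2.  72.5]
scene 18 52 [22.4 -2.6 53.1]
scene 26 20 [31.7 -2.8 74. ]
scene 34 8 [37.6 -1.3 73.6]
scene 42 19 [44.9 -2.9 73.4]
scene 50 14 [54.2 -1.5 73.9]
scene 58 17 [63.2 -2.9 72.7]
```

View pics/f.png

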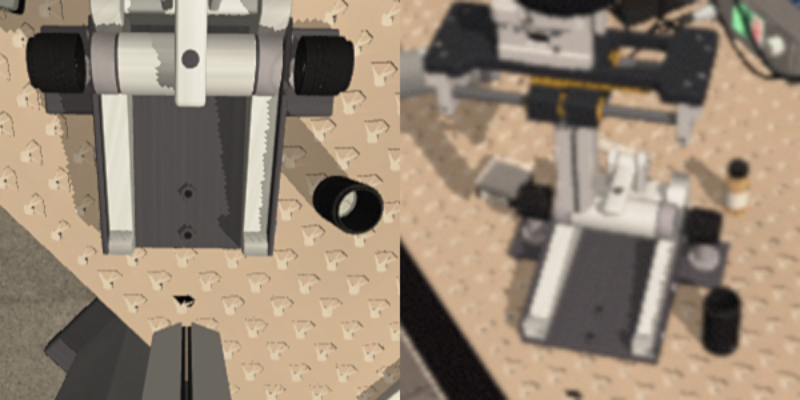

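The arm is level (top face flat at 73.3 mm along its length), its pad is on the seated cell, and the bystanders have not moved. I hand the job in.

```bash
python3 -c "
from rig import workorder;print(workorder.hand_in())"
```

```text
the job is handed in; nothing more can be done
None
```

The cell is seated and clamped, and I handed the job in at about t = 16 s of the 45 s allowed. I rolled the smaller cylinder up the ramps with both fingertips behind it at about 5 cm/s until it dropped over the crest. I then swung the clamp arm over with the shut fingers and pressed it down to about 14 N before backing the robot clear.

- **Cell:** after the roll it had moved 93.6 mm along the ramps, against 93.4 expected, with almost no force on the fingers.
- **Clamp:** the arm lies level, its top face at about 73.3 mm along its whole length (74 nominal, within the 2 mm calibration error). The pad rests on the cell.
- **Surroundings:** tube, vial and box look unmoved in the last pictures. The post is mostly hidden there, but the arm never went near it. The robot touches nothing.
- **Odd readings:**
  - The last wrist outline of the cell took in only the part left of the clamp arm, and the last scene outline was loose in size but central on the seat.
  - One scene depth band near the arm's tip read 53 mm where the others read about 73; I took it to be the cell's flank beside the arm, and the wrist camera read 73 there.
  - I measured the clamp about 1.7 mm off the cradle's centre line, also within calibration error.

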